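Swap the sample jars and hold the filter on its balance point

TASK

Swap the green-lidded and the pink-lidded jar, so that each stands upright inside the rimmed ring where the other one stood (one ring is on the grey filter stand, one on the blue coaster); set them down, do not drop them, and leave the purple jar, clear box, brush and tweezers where they are. Then grip the red bar of the hinged amber filter flap, swing it up until it stands straight up on its balance point without letting it tip over to the jar's side, and finish while still gripping the bar and holding the flap still there for the photograph: do not let go.

Things in the scene. Friction and masses are not known exactly. Their poses are not given: they have to be found in the camera images.
- green_jar: clear square sample jar, body 46 x 46 mm, with a flush green lid 50 x 50 mm (the lid fills 44 to 58 mm above the jar's foot, 58 mm tall in all; grip the lid across its flats), about 90 g; origin at the centre of its underside, z up, x and y square to its sides. It starts in one of the two rings.
- pink_jar: clear square sample jar, body 46 x 46 mm, with a flush pink lid 50 x 50 mm (the lid fills 44 to 58 mm above the jar's foot, 58 mm tall in all; grip the lid across its flats), about 90 g; origin at the centre of its underside, z up, x and y square to its sides. It starts in the other ring.
- stand: grey filter stand, fixed, its place and yaw differ: base plate 200 mm (x) by 375 mm (y, -185 to +190), 12 mm thick; two dark posts, 84 mm above the table, at x = -88 and +88 mm, y = 0, carry the flap's hinge; origin at table height midway below the posts. The flap lies flat over the -y half, the lit ring is in the +y half.
- stage (a point): centre of the floor inside the steel ring on the stand, 12 mm above the table, at x = 0, y = +135 mm of the stand. Ring: inner diameter 80 mm, outer 90 mm, rim 6 mm high; a jar stands in it at any yaw.
- coaster_top (a point): centre of the floor inside the same kind of steel ring (inner diameter 80 mm, rim 6 mm high) on the blue coaster, 12 mm above the table; the coaster is a fixed blue plate 100 x 100 x 12 mm. The table beyond it (+x) is free for 160 mm.
- flap (a joint): angle of the amber filter flap, rad: 0 = lying flat (level, towards the stand's -y side, where it starts at rest), 1.571 = standing straight up, which is its balance point, stop at 2.6 over the ring's side. The hinge is almost free of friction: let go before 1.571 it falls back to 0, beyond it falls to the stop. The flap weighs about 350 g.
- flap_hinge (a point): middle of the hinge axis, which runs along the stand's x, 70 mm above the table; this frame turns with the flap and its -y points to the bar.
- flap_bar (a point): middle of the flap's red round grip bar: 10 mm thick, 146 mm long, parallel to and 185 mm from the hinge axis; a thin arm carries it 67 mm either side of its middle; 50 mm open space between bar and black frame (150 mm wide, 10 mm thick). 70 mm above the table at flap 0, 255 mm and over the hinge at 1.571. Turns with the flap; x along the bar, which may turn between the fingers.
- purple_jar: bystander: like the other jars with a purple lid; origin at the centre of its underside
- clear_box: bystander: small clear open box 70 x 70 x 40 mm; origin at the centre of its underside
- brush: bystander: blue brush 180 mm long lying along its x; origin near its middle, underneath
- tweezers: bystander: steel tweezers about 155 mm long lying along their x, 6 mm high; origin at the middle, underneath

How it is judged:
On the way, in this order (a step that is already met when the one before it is completed fails the run):
1. the two jars have changed places and stand released, upright in each other's ring (distance of each of green_jar, pink_jar from where it was at the start of the episode above 0.08 m and angle between each of green_jar, pink_jar's own z axis and vertical below 0.06 rad and linear speed of each of green_jar, pink_jar below 0.03 m/s and contact force between the fingers and green_jar below 0.1 N and contact force between the fingers and pink_jar below 0.1 N and ((horizontal distance between green_jar and stage below 0.014 m and z of green_jar in the frame of stage between -0.004 and 0.004 m and horizontal distance between pink_jar and coaster_top below 0.014 m and z of pink_jar in the frame of coaster_top between -0.004 and 0.004 m) or (horizontal distance between pink_jar and stage below 0.014 m and z of pink_jar in the frame of stage between -0.004 and 0.004 m and horizontal distance between green_jar and coaster_top below 0.014 m and z of green_jar in the frame of coaster_top between -0.004 and 0.004 m))), for 0.2 s.
2. the flap is swung up from its rest by the gripped bar (value of joint flap above 0.8 rad and contact force between the fingers and flap above 2 N), for 0.1 s.
At the end, for the whole second after the job is handed in: The flap stands within 0.07 rad (4 degrees) of straight up (1.571), still, with the fingers gripping it (more than 2 N); both jars stand upright and untouched in each other's ring, within 14 mm of its centre and flat on its floor (4 mm) (all of step 1 and value of joint flap between 1.501 and 1.641 rad and velocity of joint flap between -0.1 and 0.1 rad/s and contact force between the fingers and flap above 2 N); the arm keeps its last pose, push and grip.
It fails at once if the flap tips well past its balance point (beyond 1.85 rad) (value of joint flap above 1.85 rad).
It fails at once if the green jar is dropped (in the air, more than about 25 mm above its place, and not held) (height (world z) of green_jar above 0.04 m and contact force between the fingers and green_jar below 0.05 N).
It fails at once if the pink jar is dropped (in the air, more than about 25 mm above its place, and not held) (height (world z) of pink_jar above 0.04 m and contact force between the fingers and pink_jar below 0.05 N).
It fails at once if a bystander (purple jar, clear box, brush, tweezers) is moved more than 30 mm (distance of any of purple_jar, clear_box, brush, tweezers from where it was at the start of the episode above 0.03 m).
It also fails if it takes over 64 s, if anything falls off the work surface, if the arm or the gripper's body presses on something with over 40 N, if the wrist force passes 120 N, or if a joint passes its speed limit or range.

ROBOT

A 6-joint arm with a two-finger parallel gripper is mounted at the origin on the work surface. World frame = base frame: x ahead of the robot, y to its left, z up, the work surface at z = 0. Lengths are in m, angles in rad, forces in N, time in s.
With the tool pointing down it reaches from about 0.425 to 1.125 m from the base axis. Payload 14.9 kg.
Tool frame: the origin (TCP) lies between the finger pads; the fingertips stand 25 mm ahead of it and the grasp point (between the pads) lies 6 mm ahead of it; z points along the fingers, y is the direction in which the jaws open and shut (so a half turn about z gives the same grasp; the last joint's range is limited). The gripper opens to 91 mm and grips with 3 to 60 N. Pads are 32 mm wide; open, the fingers measure 118 mm over their backs; the gripper's body (76 mm by 178 mm) begins 60 mm behind the grasp point.
Start: joints at [-1.326, 0.379, 1.734, -0, 1.028, -0.033], TCP at [0.192, -0.673, 0.239] pointing down, gripper open.
Joint ranges: [-2.77, 2.77], [-0.74, 2.19], [0, 2.66], [-1.06, 4.2], [0.31, 2.87], [-3.08, 3.08]. Speed limits (rad/s): [1.89, 1.89, 2.39, 3.14, 3.14, 3.14].

INTERFACE

Orientations are given as a rotation vector (axis times angle).
In Python, from cell import manip, optics gives the robot as it stands.
- The arm moves only by the shell command python3 -m pendant 'ROWS' [FORCE]. ROWS is JSON, a list of rows, each a list of 3 entries, a list of its own where there are three numbers: the shift along the tool's x, y, z in mm, then the turn, a rotation vector about the tool's x, y, z in rad, then the closure, from -1 (fully open) to 1 (shut). A call has 1 to 12 rows; each row is the pose to reach, as a shift and turn from the pose measured when the call began, along the tool's axes at that moment; what a row does not reach only later rows make up. A row lasts 1/8 s, in which the tool goes at most 62.5 mm and 10.7 degrees, less where a joint would pass 70% of its speed; a pose out of reach is approached as far as the arm can. A call with a gripper value outside its range is refused whole. The fingers move at their own pace and stop on an object; FORCE is the grip in N (left out, the last holds). Time passes only in rows, so rows that repeat a pose let the fingers close. It gives the time, the measured TCP pose, the force and the opening at its end, in the units of the state.
- manip.observe(): the state, without advancing time (a new reading comes with each control period).
- optics.camera(name): name is "scene" or "side" or "wrist"; returns a dict with "frame" (420x560x3 uint8, blue, green, red), "K" (3x3 intrinsics, pixels), "rvec" (rotation vector, rad) and "tvec" (3), from world to camera coordinates, as OpenCV has them. Camera axes: x right, y down, z forward; pixel columns grow to the right and rows downward; lengths in m; the calibration is good to about 2 mm. A picture is of the moment at which its call begins. There is no depth.
- manip.sign_off(): hands the job in, once; it reports no verdict.
Trained networks look in a picture, given as the dict that the camera call returned (one of the last four; its "shot" number tells which), for a name from the list of things; names that differ only in an ending like _2 or _b are one class to them, and where a whole thing is asked for, a point or a joint stands for the part that bears it (a point fixed in the world has none). Each returns a list of dicts, best first, with "confidence" (0 to 1); they miss things now and then, are a little off and sometimes report something else, mostly with a low value. They report only what shows in the picture. A call takes as long as a camera call.
- optics.recognise(picture, name): "rect" ([left, top, width, height] in pixels, round what is visible of it).
- optics.regions_of(picture, name): "pixels" (420x560 bool, what is visible of it) and "rect" ([left, top, width, height] in pixels, round what is visible of it).
- optics.place_of(picture, name): "at" ([column, row] in pixels: a listed point, or the origin of a listed thing).
The state is a dict: "t": time; "joints": joint angles; "dq": joint speeds; "effort": joint torques, N m; "tool_pos": TCP position; "orientation": TCP orientation; "force": force on the tool from outside, world axes, zero at the start; "ft_torque": the same for the moment, N m; "grip_width": finger opening in m.
Only numpy, scipy, OpenCV 4.12 (cv2) and the standard library are available. Lean on these libraries where they do the work, as an engineer would, in place of code of your own. Each camera call takes 0.05 s, during which the arm holds its last target. There are 200 camera calls.

## Working session

There is one attempt and no reset: what is moved stays moved. The work goes in short steps, Python scripts to look and compute and a shell command to move; the robot and the scene stay as the last step left them, time stands still between calls to the robot, and variables do not carry over. Pictures are saved under pics/ and viewed, about 8 in all and at most 12, crops included, and the job is handed in when it is done.

```bash
mkdir -p pics; ls; cat > h.py <<'E'
import numpy as np, cv2
from cell import manip, optics
from scipy.spatial.transform import Rotation as R
def ray(p,uv):
    Rm=cv2.Rodrigues(np.array(p["rvec"],float))[0]; t=np.array(p["tvec"],float).ravel()
    d=Rm.T@np.linalg.inv(p["K"])@np.array([uv[0],uv[1],1.]); return -Rm.T@t, d
def onz(p,uv,z):
    o,d=ray(p,uv); return o+d*(z-o[2])/d[2]
def proj(p,X):
    return cv2.projectPoints(np.array(X,float).reshape(-1,3),np.array(p["rvec"],float),np.array(p["tvec"],float),np.array(p["K"],float),None)[0][:,0]
def rel(pos,rv=None):
    s=manip.observe(); Rt=R.from_rotvec(s["orientation"]); 
    return Rt.inv().apply(np.array(pos)-s["tool_pos"])*1000
E
python3 - <<'E'
from h import *
s=manip.observe(); print({k:np.round(v,3).tolist() for k,v in s.items()})
print(R.from_rotvec(s["orientation"]).as_matrix().round(3))
Z=dict(green_jar=.012,pink_jar=.012,stage=.012,coaster_top=.012,flap_hinge=.07,flap_bar=.07,stand=0,purple_jar=0,clear_box=0,brush=0,tweezers=0)
im=[]
for c in("scene","side"):
    p=optics.camera(c); cv2.imwrite(f"pics/{c}0.png",p["frame"])
    for n,z in Z.items():
        for r in optics.place_of(p,n)[:2]:
            print(c,n,round(r["confidence"],2),np.round(r["at"]),onz(p,r["at"],z).round(4))
E
```

```text
pics
{'t': 0.0, 'joints': [-1.326, 0.379, 1.735, -0.0, 1.029, -0.033], 'dq': [-0.0, 0.001, -0.001, -0.001, -0.002, 0.0], 'effort': [-0.0, -76.37, -43.437, 0.065, 0.042, -0.0], 'tool_pos': [0.192, -0.673, 0.238], 'orientation': [-3.11, -0.435, 0.0], 'force': [-0.538, -0.166, -0.396], 'ft_torque': [-0.07, 0.001, 0.006], 'grip_width': 0.091}
[[ 0.962  0.274 -0.   ]
 [ 0.274 -0.962  0.001]
 [ 0.    -0.001 -1.   ]]
scene green_jar 0.88 [366. 238.] [0.4951 0.3055 0.012 ]
scene pink_jar 0.69 [284. 235.] [0.6111 0.0842 0.012 ]
scene pink_jar 0.4 [218. 167.] [ 0.4543 -0.2688  0.012 ]
scene stage 0.84 [281. 233.] [0.6072 0.0732 0.012 ]
scene coaster_top 0.84 [369. 238.] [0.4921 0.3146 0.012 ]
scene flap_hinge 0.95 [253. 194.] [ 0.5538 -0.0595  0.07  ]
scene flap_bar 0.91 [216. 166.] [ 0.5057 -0.2344  0.07  ]
scene stand 0.88 [252. 211.] [ 0.5659 -0.0577  0.    ]
scene stand 0.57 [422. 288.] [0.5764 0.5124 0.    ]
scene purple_jar 0.7 [267. 280.] [0.7708 0.121  0.    ]
scene clear_box 0.75 [190. 144.] [ 0.3904 -0.444   0.    ]
scene brush 0.67 [207. 256.] [ 0.7889 -0.0772  0.    ]
scene tweezers 0.55 [422. 287.] [0.5719 0.5095 0.    ]
side green_jar 0.62 [330. 316.] [0.49   0.3096 0.012 ]
side green_jar 0.21 [328. 311.] [0.4935 0.2975 0.012 ]
side pink_jar 0.83 [286. 230.] [0.6015 0.0786 0.012 ]
side pink_jar 0.7 [329. 312.] [0.4913 0.3014 0.012 ]
side stage 0.62 [287. 228.] [0.6    0.0721 0.012 ]
side coaster_top 0.8 [330. 313.] [0.4894 0.3022 0.012 ]
side coaster_top 0.41 [227. 186.] [ 0.7815 -0.0706  0.012 ]
side flap_hinge 0.76 [302. 179.] [ 0.5695 -0.0542  0.07  ]
side flap_bar 0.7 [324. 143.] [ 0.5117 -0.2136  0.07  ]
side stand 0.91 [304. 201.] [ 0.5612 -0.0412  0.    ]
side stand 0.46 [217. 242.] [0.7753 0.1214 0.    ]
side purple_jar 0.56 [218. 241.] [0.7746 0.1172 0.    ]
side clear_box 0.95 [354. 122.] [ 0.4048 -0.4272  0.    ]
side brush 0.9 [224. 188.] [ 0.7912 -0.0739  0.    ]
```

```bash
python3 - <<'E'
import cv2,numpy as np
a=cv2.imread("pics/scene0.png")[100:340,130:480];b=cv2.imread("pics/side0.png")[90:370,150:450]
a=cv2.resize(a,(400,274));b=cv2.resize(b,(400,373))
o=np.zeros((373,800,3),np.uint8);o[:274,:400]=a;o[:,400:]=b
cv2.imwrite("pics/a.png",o)
E
```

```text
(no output)
```

View pics/a.png

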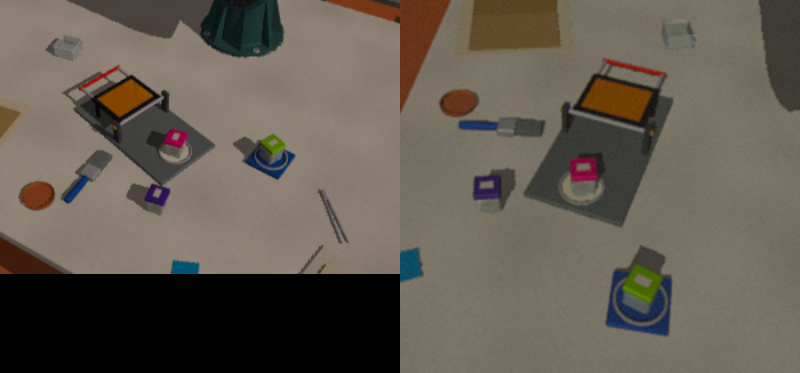

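The picture shows pink on the stand ring, around (175,140) in the left crop, and green on the blue coaster, around (272,150). The purple jar, brush and box are clear of both. I'll go above the pink jar first.

```bash
python3 -m pendant '[[[577,-608,-20],[0,0,0],-1],[[577,-608,-20],[0,0,0],-1],[[577,-608,-20],[0,0,0],-1],[[577,-608,-20],[0,0,0],-1],[[577,-608,-20],[0,0,0],-1],[[577,-608,-20],[0,0,0],-1],[[577,-608,-20],[0,0,0],-1],[[577,-608,-20],[0,0,0],-1],[[577,-608,-20],[0,0,0],-1],[[577,-608,-20],[0,0,0],-1],[[577,-608,-20],[0,0,0],-1],[[577,-608,-20],[0,0,0],-1]]' 25
cat >> h.py <<'E'
def lid(p,n,z):
    r=optics.regions_of(p,n)
    if not r: print(n,"none"); return
    m=r[0]["pixels"]; f=cv2.cvtColor(p["frame"],cv2.COLOR_BGR2HSV)
    lo,hi={"green_jar":((28,90,60),(50,255,255)),"pink_jar":((155,90,60),(178,255,255))}[n]
    k=cv2.dilate(m.astype(np.uint8),np.ones((15,15)))&(cv2.inRange(f,lo,hi)>0)
    c=max(cv2.findContours(k,0,2)[0],key=cv2.contourArea)[:,0]
    q=np.array([onz(p,u,z)[:2] for u in c],np.float32)*1000
    b=cv2.minAreaRect(q); print(n,r[0]["confidence"],"lid",np.round(b[0],1),np.round(b[1],1),round(b[2],1),cv2.contourArea(c))
E
cat > look.py <<'E'
import sys
from h import *
s=manip.observe(); print(s["t"],s["tool_pos"],R.from_rotvec(s["orientation"]).as_matrix().round(3)[:,0],np.round(s["joints"],2))
Z=dict(green_jar=.012,pink_jar=.012,stage=.012,coaster_top=.012,flap_hinge=.07,flap_bar=.07)
p=optics.camera("wrist"); cv2.imwrite(f"pics/{sys.argv[1]}.png",p["frame"])
print("cam",ray(p,(280,210))[0].round(3))
for n,z in Z.items():
    for r in optics.place_of(p,n)[:1]: print(n,round(r["confidence"],2),np.round(r["at"]),onz(p,r["at"],z).round(4))
for n in ("green_jar","pink_jar"): lid(p,n,.07)
E
python3 look.py w1
```

```text
t: 2.7
tool_pos: [0.5399, -0.0065, 0.2572]
orientation: [3.111, 0.435, 0.001]
force: [0.4, -1.0, 0.6]
grip_width: 0.0911
2.7 [ 0.53994636 -0.00653616  0.25723296] [0.962 0.274 0.001] [-0.06  0.1   2.05 -0.    0.99  1.24]
cam [0.616 0.016 0.402]
green_jar 0.62 [ 39. 154.] [0.4883 0.3048 0.012 ]
pink_jar 0.97 [229. 118.] [0.6002 0.0765 0.012 ]
stage 0.67 [319. 175.] [ 0.5631 -0.0558  0.012 ]
coaster_top 0.95 [ 40. 152.] [0.4919 0.3036 0.012 ]
flap_hinge 0.63 [320. 183.] [ 0.5618 -0.0489  0.07  ]
flap_bar 0.81 [444. 262.] [ 0.5098 -0.2273  0.07  ]
green_jar 0.78 lid [492.1 296.4] [40.  52.8] 66.3 968.5
pink_jar 0.83 lid [601.9  79. ] [49.6 50.8] 8.7 2086.0
```

View pics/w1.png

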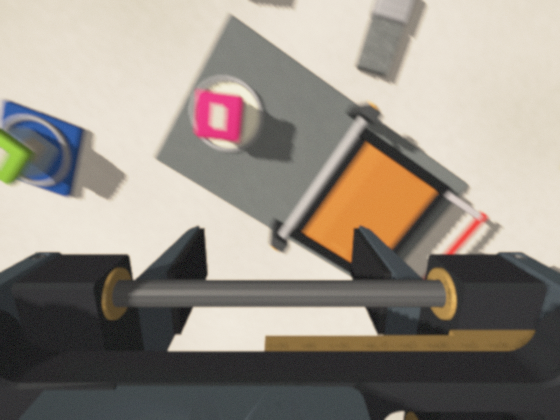

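```bash
python3 -c "
from h import *
print(rel([.601,.078,.1]),rel([.601,.078,.069]))"
```

```text
[ 83.79305518 -67.44152205 156.84940644] [ 83.79444716 -67.44298972 187.84940638]
```

The picture shows the pink lid at (220,117) inside its ring. Green is cut off at the left edge and the flap is at the right. The networks agree with this, so I'll grasp pink.

```bash
python3 -m pendant '[[[84,-67,110],[0,0,0.126],-1],[[84,-67,110],[0,0,0.126],-1],[[84,-67,110],[0,0,0.126],-1],[[84,-67,150],[0,0,0.126],-1],[[84,-67,188],[0,0,0.126],-1],[[84,-67,188],[0,0,0.126],-1],[[84,-67,188],[0,0,0.126],-1],[[84,-67,188],[0,0,0.126],1],[[84,-67,188],[0,0,0.126],1],[[84,-67,188],[0,0,0.126],1],[[84,-67,188],[0,0,0.126],1],[[84,-67,188],[0,0,0.126],1]]' 25
python3 -c "
from h import *
print(R.from_rotvec(manip.observe()['orientation']).as_matrix().round(3).tolist())
print(rel([.601,.078,.17]),rel([.625,.305,.17]),rel([.625,.305,.059]))"
```

```text
t: 4.65
tool_pos: [0.6014, 0.0777, 0.069]
orientation: [3.133, 0.236, 0.0]
force: [-0.9, -0.4, 2.5]
grip_width: 0.0501
[[0.989, 0.15, 0.0], [0.15, -0.989, -0.0], [0.0, 0.0, -1.0]]
[  -0.30157052   -0.39102696 -101.03161342] [  57.39613158 -221.2438624  -101.04739562] [  57.39470178 -221.25216802    9.95260406]
```

```bash
python3 -m pendant '[[[0,0,-50],[0,0,0],1],[[20,-70,-70],[0,0,0],1],[[40,-130,-70],[0,0,0],1],[[57,-190,-70],[0,0,0],1],[[57,-221,-60],[0,0,0],1],[[57,-221,-25],[0,0,0],1],[[57,-221,0],[0,0,0],1],[[57,-221,8],[0,0,0],1],[[57,-221,12],[0,0,0],1],[[57,-221,12],[0,0,0],1],[[57,-221,12],[0,0,0],-1],[[57,-221,12],[0,0,0],-1]]' 25
python3 -c "
from h import *
print(rel([.50,.29,.20]))"
```

```text
t: 6.15
tool_pos: [0.625, 0.3047, 0.0576]
orientation: [-3.133, -0.235, -0.001]
force: [-0.6, 0.7, 0.0]
grip_width: 0.0669
[-125.6764847    -4.14778956 -142.53521042]
```

```bash
python3 -m pendant '[[[0,0,-20],[0,0,0],-1],[[0,0,-80],[0,0,0],-1],[[-60,0,-120],[0,0,0],-1],[[-120,5,-150],[0,0,0],-1],[[-180,7,-150],[0,0,0],-1],[[-188,7,-150],[0,0,0],-1],[[-188,7,-150],[0,0,0],-1]]'
python3 look.py w2
```

```text
t: 7.02
tool_pos: [0.4399, 0.2699, 0.2087]
orientation: [-3.132, -0.236, -0.004]
force: [0.5, -0.4, 0.6]
grip_width: 0.0914
7.025 [0.43986377 0.2698574  0.20869042] [0.989 0.15  0.003] [ 0.51  0.13  2.12 -0.    0.89  1.93]
cam [0.518 0.282 0.354]
green_jar 0.73 [256. 141.] [0.4916 0.3037 0.012 ]
pink_jar 0.62 [274.  15.] [0.6186 0.3023 0.012 ]
stage 0.61 [482.  70.] [0.601  0.0771 0.012 ]
green_jar 0.9 lid [491.3 304.6] [49.4 49.2] 65.5 2609.0
pink_jar 0.96 lid [602.8 301.1] [18.4 46.4] 8.6 1238.5
```

View pics/w2.png

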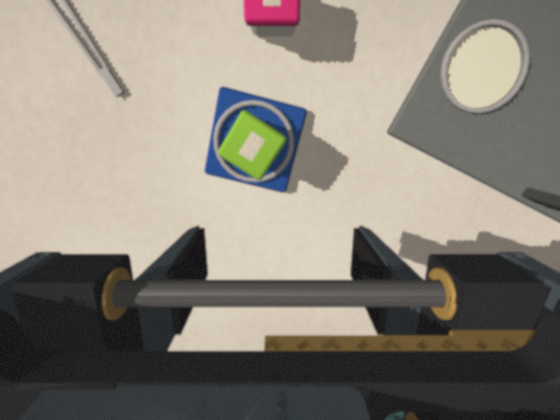

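The picture shows green at (252,145) in the coaster ring, the stage ring empty at (485,66), and pink standing at the top edge. I'll measure both ring centres.

```bash
python3 -c "
from h import *
p=optics.camera('wrist')
for n,e in (('coaster',[(213,141),(294,141),(252,101),(252,181)]),('stage',[(441,73),(529,60),(490,20),(480,113)])):
    q=np.array([onz(p,u,.018)[:2] for u in e]);print(n,q.round(4).tolist(),q[:2].mean(0),q[2:].mean(0))
f=p['frame']
# stage: fit ellipse on cream inside floor
hsv=cv2.cvtColor(f,cv2.COLOR_BGR2HSV);m=np.zeros(f.shape[:2],np.uint8);m[:130,425:545]=1
for v in(f[66,485],): k=((np.abs(f.astype(int)-v).max(2)<18)&(m>0)).astype(np.uint8)
c=max(cv2.findContours(k,0,2)[0],key=cv2.contourArea)[:,0]
q=np.array([onz(p,u,.012)[:2] for u in c],np.float32);print('cream',cv2.fitEllipse(q*1000))
print(rel([.4915,.3045,.11]),rel([.4915,.3045,.069]))"
```

```text
coaster [[0.4854, 0.3503], [0.4987, 0.2617], [0.5332, 0.3128], [0.4471, 0.3021]] [0.49203611 0.30602518] [0.49018793 0.30746448]
stage [[0.5896, 0.1219], [0.6149, 0.0361], [0.6437, 0.0883], [0.5575, 0.0684]] [0.6022902  0.07899668] [0.60061906 0.07834883]
cream ((601.4088134765625, 74.61283111572266), (70.6744155883789, 75.61993408203125), 77.7448959350586)
[ 55.79752746 -26.80204033  97.24272074] [ 55.77594262 -26.798779   138.24271493]
```

```bash
python3 -m pendant '[[[30,-15,60],[0,0,0.18],-1],[[56,-27,80],[0,0,0.36],-1],[[56,-27,80],[0,0,0.52],-1],[[56,-27,80],[0,0,0.578],-1],[[56,-27,110],[0,0,0.578],-1],[[56,-27,138],[0,0,0.578],-1],[[56,-27,138],[0,0,0.578],-1],[[56,-27,138],[0,0,0.578],-1],[[56,-27,138],[0,0,0.578],1],[[56,-27,138],[0,0,0.578],1],[[56,-27,138],[0,0,0.578],1],[[56,-27,138],[0,0,0.578],1]]' 25
python3 -c "
from h import *
print(R.from_rotvec(manip.observe()['orientation']).as_matrix().round(3).tolist())
print(rel([.6015,.078,.17]),rel([.6015,.078,.07]))"
```

```text
t: 9.02
tool_pos: [0.4917, 0.3047, 0.0694]
orientation: [-3.07, 0.667, -0.001]
force: [-0.1, 1.0, 0.7]
grip_width: 0.054
[[0.91, -0.415, 0.001], [-0.415, -0.91, 0.0], [0.0, -0.0, -1.0]]
[ 194.05252422  160.63644243 -100.60810183] [194.003279   160.67940057  -0.60812318]
```

```bash
python3 -m pendant '[[[0,0,0],[0,0,0],1],[[0,0,0],[0,0,0],1],[[0,0,-50],[0,0,0],1],[[45,37,-70],[0,0,0],1],[[90,74,-70],[0,0,0],1],[[135,112,-70],[0,0,0],1],[[180,149,-70],[0,0,0],1],[[194,161,-70],[0,0,0],1],[[194,161,-40],[0,0,0],1],[[194,161,-15],[0,0,0],1],[[194,161,-6],[0,0,0],1],[[194,161,-6],[0,0,0],1]]' 25
python3 -c "
from h import *
print(rel([.6015,.078,.07]))"
```

```text
t: 10.52
tool_pos: [0.601, 0.0781, 0.0752]
orientation: [-3.07, 0.667, 0.0]
force: [-0.2, 0.5, -0.5]
grip_width: 0.0499
[ 0.44447709 -0.11634483  5.19299835]
```

```bash
python3 -m pendant '[[[0,0,3],[0,0,0],1],[[0,0,6],[0,0,0],1],[[0,0,6],[0,0,0],1],[[0,0,6],[0,0,0],-1],[[0,0,6],[0,0,0],-1],[[0,0,6],[0,0,0],-1],[[0,0,-30],[0,0,0],-1],[[-30,-40,-80],[0,0,-0.15],-1],[[-70,-80,-110],[0,0,-0.3],-1],[[-105,-125,-110],[0,0,-0.45],-1],[[-105,-140,-110],[0,0,-0.578],-1],[[-105,-140,-110],[0,0,-0.578],-1]]' 25
python3 look.py w3; python3 -c "
from h import *
print(rel([.625,.3047,.0576]))"
```

```text
t: 12.02
tool_pos: [0.5636, 0.2501, 0.1854]
orientation: [-3.132, -0.238, -0.0]
force: [0.8, -1.0, 0.4]
grip_width: 0.0912
12.025 [0.56358295 0.25006927 0.18538519] [0.989 0.151 0.   ] [0.38 0.32 1.93 0.   0.89 1.8 ]
cam [0.642 0.262 0.331]
green_jar 0.71 [437. 188.] [0.5968 0.0795 0.012 ]
pink_jar 0.71 [238. 130.] [0.6254 0.3027 0.012 ]
stage 0.66 [436. 186.] [0.599  0.0806 0.012 ]
coaster_top 0.77 [222. 246.] [0.4924 0.3061 0.012 ]
flap_hinge 0.63 [ 52. 145.] [0.5912 0.4535 0.07  ]
green_jar 0.95 lid [601.3  82.4] [54.2 49.6] 65.3 3005.5
pink_jar 0.87 lid [624.6 301.9] [45.8 46.6] 8.4 2917.0
[ 69.02140896 -46.45870125 127.57688563]
```

View pics/w3.png

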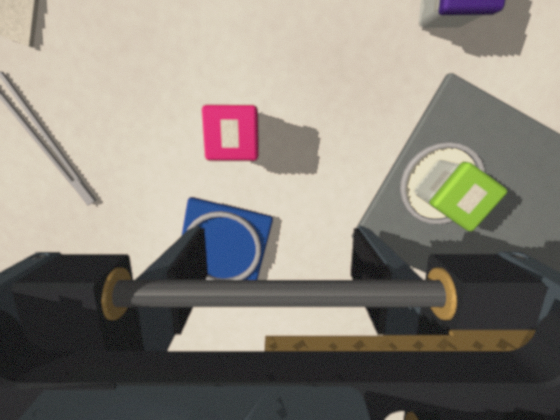

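Green stands in the stage ring at about (440,184), and pink is at (230,132) where I set it down. Next I'll pick up pink.

```bash
python3 -m pendant '[[[50,-30,50],[0,0,0],-1],[[69,-46,80],[0,0,0],-1],[[69,-46,105],[0,0,0],-1],[[69,-46,127],[0,0,0],-1],[[69,-46,127],[0,0,0],-1],[[69,-46,127],[0,0,0],-1],[[69,-46,127],[0,0,0],1],[[69,-46,127],[0,0,0],1],[[69,-46,127],[0,0,0],1],[[69,-46,127],[0,0,0],1],[[69,-46,127],[0,0,0],1],[[69,-46,127],[0,0,0],1]]' 25
python3 -c "
from h import *
print(rel([.491,.3065,.07]))"
```

```text
t: 13.98
tool_pos: [0.6251, 0.3043, 0.0583]
orientation: [-3.133, -0.234, 0.0]
force: [-0.2, -0.6, 1.1]
grip_width: 0.0499
[-132.27693713  -22.09633969  -11.69435229]
```

```bash
python3 -m pendant '[[[0,0,-50],[0,0,0],1],[[-40,-7,-65],[0,0,0],1],[[-90,-15,-65],[0,0,0],1],[[-132,-22,-65],[0,0,0],1],[[-132,-22,-65],[0,0,0],1],[[-132,-22,-40],[0,0,0],1],[[-132,-22,-22],[0,0,0],1],[[-132,-22,-15],[0,0,0],1],[[-132,-22,-11],[0,0,0],1],[[-132,-22,-11],[0,0,0],1],[[-132,-22,-11],[0,0,0],-1],[[-132,-22,-11],[0,0,0],-1]]' 25
python3 -m pendant '[[[0,0,0],[0,0,0],-1],[[0,0,-40],[0,0,0],-1],[[-20,30,-90],[0,0,0],-1],[[-20,80,-130],[0,0,0],-1],[[-20,80,-130],[0,0,0],-1],[[-20,80,-130],[0,0,0],-1]]'
python3 look.py w4
python3 - <<'E'
from h import *
p=optics.camera("wrist")
for n,z in (("flap_bar",.07),("flap_hinge",.07),("pink_jar",.012),("coaster_top",.012)):
    for r in optics.place_of(p,n)[:1]: print(n,round(r["confidence"],2),onz(p,r["at"],z).round(4))
E
```

```text
t: 15.48
tool_pos: [0.4914, 0.3065, 0.0695]
orientation: [-3.133, -0.234, -0.0]
force: [-0.3, 0.7, -0.1]
grip_width: 0.0672
t: 16.23
tool_pos: [0.4835, 0.2244, 0.1992]
orientation: [-3.133, -0.233, -0.0]
force: [0.4, -0.1, -0.3]
grip_width: 0.0911
16.225 [0.48347624 0.22443704 0.19921007] [0.989 0.148 0.   ] [0.39 0.17 2.09 0.   0.88 1.81]
cam [0.562 0.236 0.344]
green_jar 0.64 [431. 105.] [0.6004 0.0782 0.012 ]
pink_jar 0.76 [208. 175.] [0.4898 0.3065 0.012 ]
green_jar 0.94 lid [599.2  82.1] [52.  50.6] 65.5 3473.0
pink_jar 0.74 lid [491.8 305.3] [50.2 50.6] 8.3 2612.0
pink_jar 0.75 [0.4919 0.306  0.012 ]
```

View pics/w4.png

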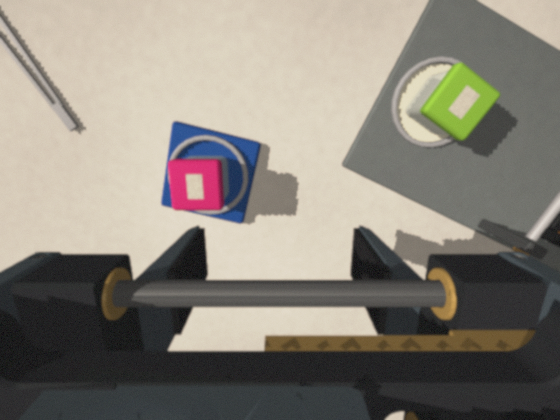

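Pink stands in the coaster ring at about (205,180) and green in the stage ring at about (440,103). Next I'll hover near the flap with the tool turned to match the stand.

```bash
python3 -m pendant '[[[-10,60,-25],[0,0,0.1],0.1],[[-70,371,-50],[0,0,0.28],0.1],[[-70,371,-50],[0,0,0.432],0.1],[[-70,371,-50],[0,0,0.432],0.1],[[-70,371,-50],[0,0,0.432],0.1],[[-70,371,-50],[0,0,0.432],0.1],[[-70,371,-50],[0,0,0.432],0.1],[[-70,371,-50],[0,0,0.432],0.1],[[-70,371,-50],[0,0,0.432],0.1],[[-70,371,-50],[0,0,0.432],0.1]]' 25
python3 look.py w5
```

```text
t: 18.18
tool_pos: [0.4695, -0.1518, 0.2492]
orientation: [-3.11, 0.44, 0.0]
force: [0.5, 0.7, -0.1]
grip_width: 0.0411
18.175 [ 0.46954037 -0.15176541  0.24920023] [ 0.961 -0.278 -0.   ] [-0.36  0.03  2.14  0.    0.97  1.49]
cam [ 0.546 -0.174  0.394]
green_jar 0.88 [ 73. 134.] [0.6008 0.0795 0.012 ]
flap_hinge 0.68 [166. 139.] [ 0.56   -0.0516  0.07  ]
flap_bar 0.6 [338. 138.] [ 0.5095 -0.229   0.07  ]
green_jar 0.58 lid [599.1  73.2] [54.8 49.7] 65.7 2268.0
pink_jar none
```

View pics/w5.png

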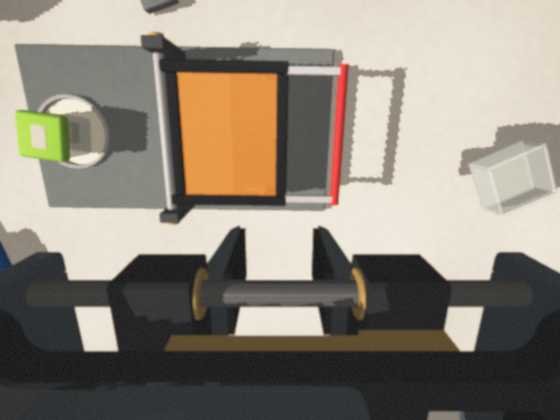

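The picture shows the red bar running from (344,66) to (335,204), the hinge at about x=165, and the clear box at (510,178). I'll fit the bar's line.

```bash
python3 - <<'E'
from h import *
p=optics.camera("wrist"); f=p["frame"].astype(int)
m=((f[:,:,2]>140)&(f[:,:,1]<60)&(f[:,:,0]<70)).astype(np.uint8); m[240:]=0; m[:,:315]=0
ys,xs=np.nonzero(m); q=np.array([onz(p,(x,y),.073)[:2] for x,y in zip(xs,ys)])
c=q.mean(0);u=np.linalg.svd(q-c,full_matrices=False)[2][0]; u*=np.sign(u[0]); t=(q-c)@u
mid=c+u*(t.min()+t.max())/2; n=np.array([-u[1],u[0]])
print(len(xs),mid,u,np.degrees(np.arctan2(u[1],u[0])),np.ptp(t),"hinge",mid+.185*n,"stage",mid+.32*n)
# upper pixel edge of the hinge tube
for uv in((158,52),(172,206)): print(onz(p,uv,.075))
print(rel([mid[0],mid[1],.12]),rel([mid[0],mid[1],.076]))
E
```

```text
304 [ 0.50915352 -0.23107037] [ 0.95526926 -0.29573744] -17.2017630032596 0.14030566149973045 hinge [ 0.56386495 -0.05434555] stage [0.6037895 0.0746158]
[ 0.63916141 -0.07936313  0.075     ]
[ 0.48946018 -0.03334861  0.075     ]
[ 59.97302539  64.028109   129.2821845 ] [ 59.97963577  64.04001746 173.28218239]
```

```bash
python3 -m pendant '[[[60,64,80],[0,0,0.017],0.1],[[60,64,120],[0,0,0.017],0.1],[[60,64,120],[0,0,0.017],0.1],[[60,64,150],[0,0,0.017],0.1],[[60,64,173],[0,0,0.017],0.1],[[60,64,173],[0,0,0.017],0.1],[[60,64,173],[0,0,0.017],0.1],[[60,64,173],[0,0,0.017],1],[[60,64,173],[0,0,0.017],1],[[60,64,173],[0,0,0.017],1],[[60,64,173],[0,0,0.017],1],[[60,64,173],[0,0,0.017],1]]' 25
python3 - <<'E'
from h import *
s=manip.observe();Rm=R.from_rotvec(s["orientation"]).as_matrix();print(Rm.round(3).tolist(),s["ft_torque"])
for th in (np.linspace(0,.9,9)): print(round(th,2),round(-185*(1-np.cos(th))),round(-185*np.sin(th)))
E
```

```text
t: 20.18
tool_pos: [0.5097, -0.2298, 0.0766]
orientation: [-3.104, 0.47, -0.001]
force: [6.1, 17.0, 4.7]
grip_width: 0.0089
[[0.955, -0.296, 0.001], [-0.296, -0.955, 0.002], [0.0, -0.002, -1.0]] [ 3.03456871 -0.99377724  0.06789721]
0.0 0 0
0.11 -1 -21
0.22 -5 -41
0.34 -10 -61
0.45 -18 -80
0.56 -29 -99
0.68 -41 -116
0.79 -54 -131
0.9 -70 -145
```

```bash
python3 -m pendant '[[[0,-2,0],[0,0,0],1],[[0,-3,-21],[0,0,0],1],[[0,-7,-41],[0,0,0],1],[[0,-12,-61],[0,0,0],1],[[0,-20,-80],[0,0,0],1],[[0,-31,-99],[0,0,0],1],[[0,-43,-116],[0,0,0],1],[[0,-56,-131],[0,0,0],1],[[0,-72,-145],[0,0,0],1],[[0,-72,-145],[0,0,0],1]]' 25
cat > fl.py <<'E'
from h import *
s=manip.observe();Rm=R.from_rotvec(s["orientation"]).as_matrix();print("tilt",Rm.round(3)[2],"F tool",(Rm.T@s["force"]).round(1),"dq",np.abs(s["dq"]).max())
h=np.array([.563,-.0535]);sy=np.array([.296,.955]);g=np.array(s["tool_pos"])+Rm[:,2]*.006
y=(g[:2]-h)@sy;z=g[2]-.07;print("bar y,z",y,z,"r",np.hypot(y,z),"theta",np.arctan2(z,-y))
E
python3 fl.py
```

```text
t: 21.42
tool_pos: [0.5311, -0.1623, 0.2242]
orientation: [3.105, -0.467, 0.002]
force: [-14.7, -15.6, 21.8]
grip_width: 0.0093
tilt [ 0.002  0.001 -1.   ] F tool [ -9.4  19.2 -21.8] dq 0.0167428400257448
bar y,z -0.11337239785925343 0.14817103361286457 r 0.1865689036207843 theta 0.9176723612854754
```

```bash
python3 -m pendant '[[[0,1,-2],[0,0,0],1],[[0,1,-2],[0,0,0],1]]' 25;python3 fl.py
```

```text
t: 21.68
tool_pos: [0.5306, -0.1621, 0.2251]
orientation: [-3.106, 0.468, -0.002]
force: [10.3, 8.7, -14.6]
grip_width: 0.009
tilt [ 0.001 -0.001 -1.   ] F tool [  7.2 -11.3  14.6] dq 0.005769175126006008
bar y,z -0.11333066109901309 0.14908028922048347 r 0.1872665783828026 theta 0.9207998576953984
```

```bash
python3 -m pendant '[[[0,-18,-12],[0,0,0],1],[[0,-36,-21],[0,0,0],1],[[0,-54,-29],[0,0,0],1],[[0,-74,-35],[0,0,0],1],[[0,-90,-37],[0,0,0],1],[[0,-90,-37],[0,0,0],1]]' 25;python3 fl.py
python3 - <<'E'
from h import *
for c in("scene","side"):
    p=optics.camera(c); cv2.imwrite(f"pics/{c}1.png",p["frame"])
    for n in("flap_bar","flap_hinge"):
        for r in optics.place_of(p,n)[:1]: print(c,n,round(r["confidence"],2),np.round(r["at"],1))
    n=np.array([-.296,-.955]);h=np.array([.563,-.0535])
    for th in (1.4,1.571): print(th,proj(p,[*(h+.185*np.cos(th)*n),.07+.185*np.sin(th)]).round(1),proj(p,[*h,.07]).round(1))
E
```

```text
t: 22.42
tool_pos: [0.5577, -0.0746, 0.2629]
orientation: [-3.106, 0.466, -0.002]
force: [-3.7, -1.5, 10.0]
grip_width: 0.0094
tilt [ 0.001 -0.001 -1.   ] F tool [ -3.1   2.5 -10. ] dq 0.015255446427224054
bar y,z -0.021693357618846016 0.18691709891327168 r 0.18817173972446802 theta 1.4552545333592144
scene flap_bar 0.77 [246.1 149.1]
scene flap_hinge 0.69 [254.4 193.3]
1.4 [[244.3 145.2]] [[253.2 196. ]]
1.571 [[251.4 149.7]] [[253.2 196. ]]
side flap_bar 0.68 [307.2 116.9]
side flap_hinge 0.65 [301.2 179.2]
1.4 [[311.8 116.1]] [[304.3 179.6]]
1.571 [[307.5 122.3]] [[304.3 179.6]]
```

```bash
python3 -m pendant '[[[0,-8,-1],[0,0,0],1],[[0,-16,-2],[0,0,0],1],[[0,-23,-2],[0,0,0],1],[[0,-23,-2],[0,0,0],1],[[0,-23,-2],[0,0,0],1],[[0,-23,-2],[0,0,0],1]]' 25;python3 fl.py
python3 - <<'E'
from h import *
im=[]
h=np.array([.563,-.0535]);n=np.array([-.296,-.955]);u=np.array([.955,-.296])
for c in("scene","side"):
    p=optics.camera(c)
    for k in("flap_bar","flap_hinge","green_jar","pink_jar"):
        for r in optics.place_of(p,k)[:1]: print(c,k,round(r["confidence"],2),np.round(r["at"],1),onz(p,r["at"],.012).round(3) if 'jar' in k else '')
    f=p["frame"].copy()
    # expected bar line at th=1.50,1.571,1.64
    for th in(1.5,1.571,1.64):
        b=h+.185*np.cos(th)*n; print(th,proj(p,[[*b,.07+.185*np.sin(th)],[*(b-.065*u),.07+.185*np.sin(th)],[*(b+.065*u),.07+.185*np.sin(th)]]).round(1).tolist())
    im.append(cv2.resize(f[90:300,170:370],(400,420),interpolation=cv2.INTER_CUBIC))
cv2.imwrite("pics/b.png",np.hstack(im))
E
```

```text
t: 23.48
tool_pos: [0.5641, -0.0536, 0.2647]
orientation: [-3.106, 0.468, -0.002]
force: [0.1, -0.2, -1.4]
grip_width: 0.0092
tilt [ 0.001 -0.001 -1.   ] F tool [0.1 0.2 1.4] dq 0.003014561781508482
bar y,z 0.00027410492260616763 0.18870837291851938 r 0.18870857199147997 theta 1.5722488576264324
scene flap_bar 0.83 [252.5 150.5] 
scene flap_hinge 0.94 [250.3 195. ] 
scene green_jar 0.77 [282.  231.9] [0.603 0.074 0.012]
scene pink_jar 0.63 [365.8 241.5] [0.508 0.312 0.012]
1.5 [[248.4, 147.6], [265.3, 138.2], [230.7, 157.5]]
1.571 [[251.4, 149.7], [268.3, 140.1], [233.6, 159.7]]
1.64 [[254.3, 151.9], [271.3, 142.3], [236.6, 162.0]]
side flap_bar 0.79 [306.5 124. ] 
side flap_hinge 0.81 [302.4 180. ] 
side green_jar 0.85 [286.2 229.2] [0.602 0.075 0.012]
side pink_jar 0.8 [328.7 316.6] [0.492 0.311 0.012]
1.5 [[309.4, 119.5], [335.7, 125.6], [283.9, 113.6]]
1.571 [[307.5, 122.3], [334.1, 128.5], [281.9, 116.4]]
1.64 [[305.7, 125.5], [332.5, 131.8], [279.9, 119.4]]
```

View pics/b.png

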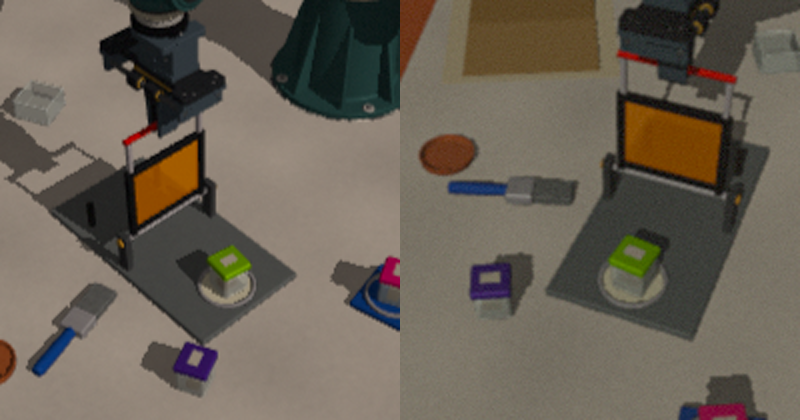

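The picture shows the flap upright with its bar in the fingers. The bar ends, at (280,117) and (337,129) in the side camera, match the projection for 1.571 rad. The jars are swapped and the bystanders look untouched, so I'm handing in.

```bash
python3 -c "
from h import *
s=manip.observe();print(s['t'],s['force'],s['grip_width']);print(manip.sign_off())"
```

```text
23.975 [ 0.20809138 -2.04703044 -2.72982007] 0.009545542214402328
the job is handed in; nothing more can be done
None
```

The two jars have swapped places and the flap stands straight up, with the fingers still gripping its red bar. I handed the job in at about 24 s of the 64 s allowed, and sign-off gave no verdict.

- **Jars:** I parked pink on the free table beyond the coaster, set green down in the stand ring, then put pink in the coaster ring. Close wrist-camera looks put both within about 5 mm of their ring centres and sitting flat.
- **Flap:** I raised the bar along its arc with the tool pointing down and the grip set to 25 N. At the end the arm position gave about 1.57 rad. The bar ends in both outside cameras agreed to within about 0.03 rad, and the arm was still, with 1–3 N on the wrist.
- **Disagreements:**
  - During the swing my hinge estimate was a few millimetres off, which pushed the wrist force to about 30 N. I corrected it on the way up.
  - In the last far-camera views, the scene camera put pink 17 mm off in x and the side camera put it about 5 mm off. I trusted the closer wrist views.
  - The grip opening reads about 9.5 mm on the 10 mm bar.
- **Bystanders:** The purple jar, clear box and brush look unmoved in the last pictures. I did not re-measure them. The tweezers are outside that final picture but the arm never went near them.

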